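Move a row of thread spools to the thread stand in reverse order

ROBOT

A 6-joint arm with a two-finger parallel gripper is mounted at the origin on the work surface. World frame = base frame: x ahead of the robot, y to its left, z up, the work surface at z = 0. Lengths are in mm, angles in rad, forces in N, time in s.
With the tool pointing down it reaches from about 400 to 825 mm from the base axis. Payload 7 kg.
Tool frame: the origin (TCP) lies where the fingers leave the gripper's body, on its centre line; the fingertips stand robot.finger_overhang ahead of it and the grasp point (between the pads) lies 54 mm ahead of it (robot.finger_overhang is the distance from the TCP to the fingertips, in mm); x points along the fingers, y is the direction in which the jaws open and shut, and the axes are right-handed (so a half turn about x gives the same grasp; the last joint's range is limited). The gripper opens to 85 mm and grips with 20 to 120 N. Pads are 22 mm wide; open, the fingers measure 114 mm over their backs; the gripper's body (76 mm by 85 mm) begins 54 mm behind the grasp point. The pads swing forward as they close: fully open they stand 13 mm farther back than shut.
Start: joints at [-0.952, 0.359, 0.012, 0, -1.224, -0.288], TCP at [219.213, -638.39, 303.902] pointing down, gripper open.
Joint ranges: [-3.07, 3.07], [-1.43, 2.12], [-1.02, 1.25], [-3.03, 1.67], [-3.05, -0], [-3.03, 3.03]. Speed limits (rad/s): [2.39, 2.39, 3.01, 3.14, 3.14, 3.14].

INTERFACE

Orientations are given as a unit quaternion [x, y, z, w].
In Python, from station import robot, vision gives the robot as it stands.
- The arm moves only by the tool carry_out, never from a script. Its argument "steps" is a list that holds one entry, the list of rows, each a list of 7 numbers: the shift along the tool's x, y, z in cm, then the turn, a rotation vector about the tool's x, y, z in rad, then the opening in per cent of the stroke, from 0 (shut) to 100 (fully open). A call has exactly 8 rows; each row is the pose to reach, as a shift and turn from the pose commanded when the call began, along the tool's axes at that moment; what a row does not reach only later rows make up. A row lasts 1/12 s, in which the tool goes at most 41.7 mm and 7.16 degrees, less where a joint would pass 70% of its speed; a pose out of reach is approached as far as the arm can. A call with a gripper value outside its range is refused whole. The fingers move at their own pace and stop on an object; "squeeze" is the grip in N (left out, the last holds). Time passes only in rows, so rows that repeat a pose let the fingers close, or fill a call up. It gives the time, the measured TCP pose, the force and the opening at its end, in the units of the state.
- robot.state(): the state, without advancing time (a new reading comes with each control period).
- vision.read_camera(name): name is "side" or "top" or "wrist"; returns (picture, depth): 420x560x3 uint8, red, green, blue; 420x560 float32, mm along the optical axis (not along the pixel's ray), 0 where there is no reading.
- vision.camera_params(name): a dict with "K" (3x3 intrinsics, pixels), "xyz" and "attitude" of the camera in the world. Camera axes: x right, y up, looking along -z (the intrinsics and any distortion apply to the point x, -y, -z); pixel columns grow to the right and rows downward; lengths in mm; the calibration is good to about 2 mm. A picture is of the moment at which its call begins: read the wrist's pose just before it. camera_params takes no time and is no camera call; for the wrist camera it gives the pose at the moment of the call.
- robot.job_done(): hands the job in, once; it reports no verdict.
The state is a dict: "clock": time; "qpos": joint angles; "joint_velocities": joint speeds; "tau": joint torques, N m; "eef_pos": TCP position; "tcp_rot": TCP orientation; "force": force on the tool from outside, world axes, zero at the start; "torque": the same for the moment, N m; "gripper_width": opening from 0.0 (shut) to 1.0 (fully open).
Only numpy, scipy, OpenCV 4.12 (cv2) and the standard library are available. Lean on these libraries where they do the work, as an engineer would, in place of code of your own. Each camera call takes 0.05 s, during which the arm holds its last target. There are 200 camera calls.

TASK

Move the four thread spools from the plywood storage rack to the empty aluminium thread stand in reverse order, mirrored left to right as seen from the robot: the leftmost spool goes on the stand's rightmost pin, the next one on the pin beside it, and so on, until the rightmost spool is on the leftmost pin. Keep every spool upright throughout, and leave each standing flat on its pad, the right way up, with the pin in its bore.

Things in the scene. Friction and masses are not known exactly. Their poses are not given: they have to be found in the camera images.
- spool_a_mid (a point): tall slim spool of natural thread on a grey tube, a plain cylinder 85 high and 40 in diameter (the bare tube, 32 in diameter, shows for 3 at each end) (mm). Upright, loose, about 0.1 kg, with a 28 mm bore through it. The point is on its axis half-way up, 42.5 mm above its underside; z up along the axis; yaw is meaningless and random.
- spool_b_mid (a point): short wide spool of natural thread on a grey tube, a plain cylinder 58 high and 58 in diameter (mm). Upright, loose, about 0.1 kg, with a 28 mm bore through it. The point is on its axis half-way up, 29 mm above its underside; z up along the axis; yaw is meaningless and random.
- spool_c_mid (a point): spool of natural thread with a wide grey foot flange: 80 high, body 46 in diameter, flange at the bottom 62 in diameter and 6 thick (mm). Upright, loose, about 0.1 kg, with a 28 mm bore through it. The point is on its axis half-way up, 40 mm above its underside; z up along the axis; yaw is meaningless and random.
- spool_d_mid (a point): stepped spool: natural thread body 50 in diameter from the bottom up to 55, above it a bare grey neck 36 in diameter up to 72 (mm). Upright, loose, about 0.1 kg, with a 28 mm bore through it. The point is on its axis half-way up, 36 mm above its underside; z up along the axis; yaw is meaningless and random.
- holder_a: fixed black disc 56 mm across, 6 mm thick, with an upright steel pin 10 mm thick, one of four alike on the storage rack; spool_a starts on it, the pin in its bore. Origin at the centre of its underside, 15 mm above the bench; the spool stands on its top, 21 mm above the bench; the pin's tip is 51 mm above the bench.
- holder_b: fixed black disc 56 mm across, 6 mm thick, with an upright steel pin 10 mm thick, one of four alike on the storage rack; spool_b starts on it, the pin in its bore. Origin at the centre of its underside, 15 mm above the bench; the spool stands on its top, 21 mm above the bench; the pin's tip is 51 mm above the bench.
- holder_c: fixed black disc 56 mm across, 6 mm thick, with an upright steel pin 10 mm thick, one of four alike on the storage rack; spool_c starts on it, the pin in its bore. Origin at the centre of its underside, 15 mm above the bench; the spool stands on its top, 21 mm above the bench; the pin's tip is 51 mm above the bench.
- holder_d: fixed black disc 56 mm across, 6 mm thick, with an upright steel pin 10 mm thick, one of four alike on the storage rack; spool_d starts on it, the pin in its bore. Origin at the centre of its underside, 15 mm above the bench; the spool stands on its top, 21 mm above the bench; the pin's tip is 51 mm above the bench.
- source: storage rack: fixed plywood strip on the bench, 70 (x) x 310 (y) x 15 mm, with the four black holders in a row at x = 0, y = -112.5, -37.5, 37.5, 112.5 mm, in any order. Origin: centre of the underside, on the bench; x away from the robot, y along the row to its left. It may be the nearer or the farther of the two racks. Small loose sewing things lie around.
- target: empty thread stand: fixed aluminium plate on the bench, 70 (x) x 310 (y) x 20 mm, with four grey pads at x = 0, y = -112.5, -37.5, 37.5, 112.5 mm, tops 24 mm above the bench. From each pad's middle rises a steel pin 10 mm thick, tip 54 mm above the bench (9 mm play in a bore). Origin: centre of the underside; x away from the robot, y along the row to its left. Nearer or farther rack.
Mind the look-alikes: they are no part of the job. What is shaped like the part that bears spool_d_mid but blue or orange is not meant.

How it is judged (in metres and radians):
At the end, for the whole second after the job is handed in: Each spool is at rest on the stand's pin that mirrors its starting place (leftmost holder to rightmost pin, and so on), within 12 mm of the pin along and across the row, height within 6 mm of standing on the pad, upright within 0.1 rad, slower than 0.02 m/s and 0.2 rad/s (((y of holder_a in the frame of source between -0.1325 and -0.0925 m and y of spool_a_mid in the frame of target between 0.1005 and 0.1245 m) or (y of holder_a in the frame of source between -0.0575 and -0.0175 m and y of spool_a_mid in the frame of target between 0.0255 and 0.0495 m) or (y of holder_a in the frame of source between 0.0175 and 0.0575 m and y of spool_a_mid in the frame of target between -0.0495 and -0.0255 m) or (y of holder_a in the frame of source between 0.0925 and 0.1325 m and y of spool_a_mid in the frame of target between -0.1245 and -0.1005 m)) and x of spool_a_mid in the frame of target between -0.012 and 0.012 m and z of spool_a_mid in the frame of target between 0.0605 and 0.0725 m and angle between each of spool_a_mid, spool_b_mid, spool_c_mid, spool_d_mid's own z axis and vertical below 0.1 rad and linear speed of each of spool_a, spool_b, spool_c, spool_d below 0.02 m/s and angular speed of each of spool_a, spool_b, spool_c, spool_d below 0.2 rad/s and ((y of holder_b in the frame of source between -0.1325 and -0.0925 m and y of spool_b_mid in the frame of target between 0.1005 and 0.1245 m) or (y of holder_b in the frame of source between -0.0575 and -0.0175 m and y of spool_b_mid in the frame of target between 0.0255 and 0.0495 m) or (y of holder_b in the frame of source between 0.0175 and 0.0575 m and y of spool_b_mid in the frame of target between -0.0495 and -0.0255 m) or (y of holder_b in the frame of source between 0.0925 and 0.1325 m and y of spool_b_mid in the frame of target between -0.1245 and -0.1005 m)) and x of spool_b_mid in the frame of target between -0.012 and 0.012 m and z of spool_b_mid in the frame of target between 0.047 and 0.059 m and ((y of holder_c in the frame of source between -0.1325 and -0.0925 m and y of spool_c_mid in the frame of target between 0.1005 and 0.1245 m) or (y of holder_c in the frame of source between -0.0575 and -0.0175 m and y of spool_c_mid in the frame of target between 0.0255 and 0.0495 m) or (y of holder_c in the frame of source between 0.0175 and 0.0575 m and y of spool_c_mid in the frame of target between -0.0495 and -0.0255 m) or (y of holder_c in the frame of source between 0.0925 and 0.1325 m and y of spool_c_mid in the frame of target between -0.1245 and -0.1005 m)) and x of spool_c_mid in the frame of target between -0.012 and 0.012 m and z of spool_c_mid in the frame of target between 0.058 and 0.07 m and ((y of holder_d in the frame of source between -0.1325 and -0.0925 m and y of spool_d_mid in the frame of target between 0.1005 and 0.1245 m) or (y of holder_d in the frame of source between -0.0575 and -0.0175 m and y of spool_d_mid in the frame of target between 0.0255 and 0.0495 m) or (y of holder_d in the frame of source between 0.0175 and 0.0575 m and y of spool_d_mid in the frame of target between -0.0495 and -0.0255 m) or (y of holder_d in the frame of source between 0.0925 and 0.1325 m and y of spool_d_mid in the frame of target between -0.1245 and -0.1005 m)) and x of spool_d_mid in the frame of target between -0.012 and 0.012 m and z of spool_d_mid in the frame of target between 0.054 and 0.066 m); the robot touches nothing.
It fails at once if spool_a is tipped over (more than 0.7 rad from upright) (angle between spool_a_mid's own z axis and vertical above 0.7 rad).
It fails at once if spool_b is tipped over (more than 0.7 rad from upright) (angle between spool_b_mid's own z axis and vertical above 0.7 rad).
It fails at once if spool_c is tipped over (more than 0.7 rad from upright) (angle between spool_c_mid's own z axis and vertical above 0.7 rad).
It fails at once if spool_d is tipped over (more than 0.7 rad from upright) (angle between spool_d_mid's own z axis and vertical above 0.7 rad).
It also fails if it takes over 106 s, if anything falls off the work surface, if the arm or the gripper's body presses on something with over 40 N, if the wrist force passes 120 N, or if a joint passes its speed limit or range.

## Working session

There is one attempt and no reset: what is moved stays moved. The work goes in short steps, Python scripts to look and compute and a tool call to move; the robot and the scene stay as the last step left them, time stands still between calls to the robot, and variables do not carry over. Pictures are saved under pics/ and viewed, about 12 in all and at most 16, crops included, and the job is handed in when it is done.

Besides the shell and the picture viewer there is one more tool, called as name(argument=value, ...), one argument or row to a line, values as JSON. carry_out: Moves the arm, as the interface text tells. Its arguments: {"type":"object","properties":{"steps":{"type":"array","items":{"type":"array","items":{"type":"array","items":{"type":"number"}}}},"squeeze":{"type":"number"}},"required":["steps"]}

```bash
mkdir -p pics; ls; cat > h.py <<'E'
import numpy as np, cv2
from scipy.spatial.transform import Rotation as R
from station import robot, vision
def cap(n,f=None):
    p=vision.camera_params(n); im,d=vision.read_camera(n)
    if f: cv2.imwrite('pics/'+f,cv2.cvtColor(im,cv2.COLOR_RGB2BGR))
    return p,im,d
def cloud(p,d):
    K=np.array(p['K']); v,u=np.mgrid[:d.shape[0],:d.shape[1]]
    c=np.stack([(u-K[0,2])/K[0,0]*d,-(v-K[1,2])/K[1,1]*d,-d],-1)
    return R.from_quat(p['attitude']).apply(c.reshape(-1,3)).reshape(c.shape)+np.array(p['xyz'])
E
python3 - <<'E'
from h import *
s=robot.state(); print(s, robot.finger_overhang)
for n in('top','side'):
    p,im,d=cap(n,n+'0.png'); print(n,p); np.savez(n+'0.npz',im=im,d=d,P=cloud(p,d))
E
```

```text
pics
{'clock': 0.0, 'qpos': array([-9.51914534e-01,  3.59380417e-01,  1.10764186e-02, -3.55684872e-04,
       -1.22407256e+00, -2.88140825e-01]), 'joint_velocities': array([-0.00110255, -0.00021181, -0.00077681, -0.00047395, -0.00076621,
       -0.00057403]), 'tau': array([-1.12630547e-03, -5.83326101e+01,  2.93425351e+01,  6.93727523e+00,
       -6.14624005e-03,  1.47976709e-05]), 'eef_pos': array([ 219.10515184, -638.08108467,  302.97439812]), 'tcp_rot': array([-0.11580604,  0.69760535,  0.11691408,  0.69732836]), 'force': array([ 0.02791996, -0.1579743 , -0.52011613]), 'torque': array([ 0.00738934,  0.01102551, -0.03152302]), 'gripper_width': 0.9975024810320727} 72.6
top {'K': array([[406.89032399,   0.        , 271.73787492],
       [  0.        , 406.89032399, 208.91042656],
       [  0.        ,   0.        ,   1.        ]]), 'xyz': array([510.28771496,  11.64232588, 758.52301011]), 'attitude': array([-0.01510063,  0.04019671,  0.71432883, -0.6984916 ])}
side {'K': array([[482.1363295 ,   0.        , 287.72581044],
       [  0.        , 482.1363295 , 212.0866435 ],
       [  0.        ,   0.        ,   1.        ]]), 'xyz': array([ 66.85243362, 466.55437882, 475.72936291]), 'attitude': array([-0.19611627,  0.46389377,  0.79373305, -0.34107012])}
```

View pics/top0.png

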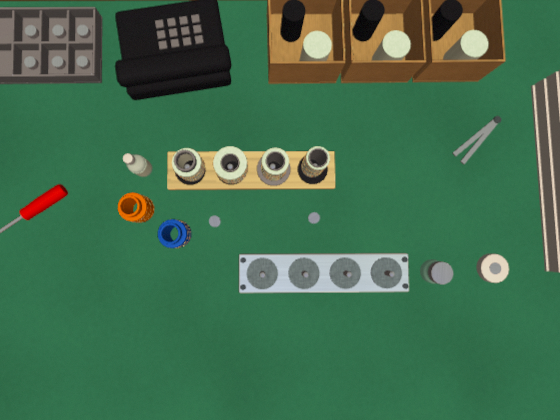

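View pics/side0.png

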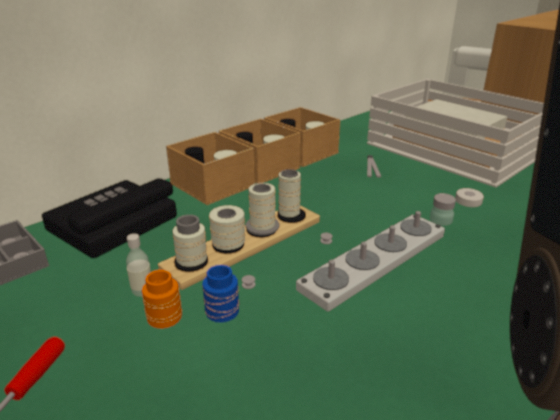

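Top view: the image's left is the robot's left (+y). The source rack is the farther one, with d (187,165), b (230,165), c (275,164) and a (316,162). The empty stand has pins near (262..388,272). Look-alikes for d are the orange jar (135,208), blue jar (173,234), bottle (137,164) and jar (439,272); the natural-thread d on the black holder is the one I want. Next I measure.

```bash
python3 - <<'E'
from h import *
def rect(P,m,n):
    q=P[m][:,:2].astype(np.float32); r=cv2.minAreaRect(q); print(n,len(q),'c',np.round(r[0],1),'sz',np.round(r[1],1),'ang',round(r[2],2),'medz',np.median(P[m][:,2]).round(1))
D=np.load('top0.npz');P=D['P'];im=D['im'];hsv=cv2.cvtColor(im,cv2.COLOR_RGB2HSV)
print('bench z',np.median(P[330:400,100:400,2]))
v,u=np.mgrid[:420,:560]
box=lambda a,b,c,d:(u>=a)&(u<=b)&(v>=c)&(v<=d)
green=(hsv[...,0]>55)&(hsv[...,0]<95)&(hsv[...,1]>90)
m=box(230,415,245,300)&~green&(P[...,2]>12)&(P[...,2]<27)
m=cv2.morphologyEx(m.astype(np.uint8),cv2.MORPH_OPEN,np.ones((3,3)))>0
rect(P,m,'target')
m=box(160,342,145,196)&~green&(P[...,2]>8)&(P[...,2]<21)&(hsv[...,1]>60)
m=cv2.morphologyEx(m.astype(np.uint8),cv2.MORPH_OPEN,np.ones((3,3)))>0
rect(P,m,'source')
for n,c,h in(('d',(187,163),93),('b',(230,165),79),('c',(275,162),101),('a',(316,160),106)):
    m=box(c[0]-22,c[0]+22,c[1]-22,c[1]+22)&(abs(P[...,2]-h)<5)
    q=P[m]; (x,y),r=cv2.minEnclosingCircle(q[:,:2].astype(np.float32)); print(n,len(q),round(x,1),round(y,1),'r',round(r,1),q[:,2].mean())
for c in((262,272),(305,272),(347,272),(388,272)):
    m=box(c[0]-12,c[0]+12,c[1]-12,c[1]+12)&(P[...,2]>44); q=P[m]; print('pin',len(q),q.mean(0) if len(q) else 0)
for n,c in(('orange',(135,208)),('blue',(173,234)),('bottle',(137,164)),('jar',(439,272)),('coin1',(214,221)),('coin2',(314,218))):
    q=P[c[1]-14:c[1]+14,c[0]-16:c[0]+16].reshape(-1,3); q=q[q[:,2]>5]; print(n,np.median(q,0).round() if len(q) else 0,q[:,2].max() if len(q) else 0)
E
```

```text
bench z -0.9154384925429326
target 6453 c [ 451.  -106.6] sz [309.7  70.3] ang 88.83 medz 20.8
source 2696 c [642.6  20.9] sz [309.5  69.8] ang 89.0 medz 14.3
d 154 646.8 130.0 r 17.9 91.77964589962252
b 683 644.5 56.6 r 28.8 76.36210528364802
c 370 642.1 -19.4 r 22.9 98.5680714237441
a 206 644.8 -89.3 r 19.6 103.42095325921828
pin 29 [459.77616463   6.42586791 125.38275791]
pin 30 [456.22303518 -63.57447878  98.69179136]
pin 34 [ 454.14311301 -134.24137539   93.52818267]
pin 34 [ 454.36510969 -197.33272918  113.99103473]
orange [573. 220.  54.] 758.5230101106999
blue [527. 155.  54.] 758.5230101106999
bottle [646. 214.  65.] 758.5230101106999
jar [ 450. -302.   48.] 758.5230101106999
coin1 [549.  91.  11.] 758.5230101106999
coin2 [552. -93.  10.] 758.5230101106999
```

```bash
cat >> h.py <<'E'
YAW=np.deg2rad(-1.1)
def goal_rot(q):
    best=None
    for s in(1,-1):
        y=s*np.array([np.cos(YAW),np.sin(YAW),0]); x=np.array([0,0,-1.]); z=np.cross(x,y)
        G=R.from_matrix(np.stack([x,y,z],1)); r=(R.from_quat(q).inv()*G)
        if best is None or r.magnitude()<best[1].magnitude(): best=(G,r,s)
    return best
E
python3 - <<'E'
from h import *
s=robot.state(); q=s['tcp_rot']; print(R.from_quat(q).as_matrix().round(3))
G,r,sg=goal_rot(q); print(sg,r.as_rotvec().round(3),G.as_matrix().round(3))
goal=np.array([645,20,300]); print(R.from_quat(q).inv().apply(goal-[219.2,-638.4,303.9]).round(1)/10)
E
```

```text
[[-0.001 -0.325  0.946]
 [ 0.001  0.946  0.325]
 [-1.     0.001 -0.   ]]
-1 [-1.221e+00  1.000e-03 -1.000e-03] [[ 0.    -1.     0.019]
 [ 0.     0.019  1.   ]
 [-1.     0.    -0.   ]]
[ 0.45 48.44 61.65]
```

carry_out(
  steps=[
    [[0, 2.4, 3, -0.1, 0, 0, 100], [0, 4.8, 6, -0.2, 0, 0, 100], [0, 7.2, 9, -0.3, 0, 0, 100], [0, 9.6, 12, -0.4, 0, 0, 100], [0, 12, 15, -0.5, 0, 0, 100], [0, 14.4, 18, -0.6, 0, 0, 100], [0, 16.8, 21, -0.7, 0, 0, 100], [0, 18, 23, -0.8, 0, 0, 100]],
  ],
)

```text
clock: 0.77
eef_pos: [379.1, -390.6, 303.9]
tcp_rot: [-0.381, 0.596, 0.381, 0.596]
force: [-0.3, -0.9, -0.4]
gripper_width: 1.0
```

```bash
cat >> h.py <<'E'
def togo(goal):
    s=robot.state(); q=s['tcp_rot']; G,r,sg=goal_rot(q)
    print('t',round(s['clock'],2),'pos',s['eef_pos'].round(1),'w',round(s['gripper_width'],3),'F',s['force'].round(1))
    print('shift cm',(R.from_quat(q).inv().apply(np.array(goal)-s['eef_pos'])/10).round(2),'rot',r.as_rotvec().round(3))
E
python3 -c "
from h import *
togo([645,20,300])"
```

```text
t 0.77 pos [ 379.1 -390.6  303.9] w 1.0 F [-0.3 -0.9 -0.4]
shift cm [ 0.42 -6.86 48.43] rot [-0.415  0.001  0.   ]
```

carry_out(
  steps=[
    [[0, -0.5, 3.5, -0.08, 0, 0, 100], [0, -1, 7, -0.16, 0, 0, 100], [0, -1.5, 10.5, -0.24, 0, 0, 100], [0, -2, 14, -0.32, 0, 0, 100], [0, -2.5, 17.5, -0.4, 0, 0, 100], [0, -3, 21, -0.415, 0, 0, 100], [0, -3.5, 24.5, -0.415, 0, 0, 100], [0, -3.5, 26, -0.415, 0, 0, 100]],
  ],
)

```text
clock: 1.43
eef_pos: [522.5, -170.2, 303.5]
tcp_rot: [-0.494, 0.506, 0.494, 0.506]
force: [0.1, 0.0, 0.1]
gripper_width: 1.0
```

```bash
python3 -c "
from h import *
togo([645,20,300])"
```

```text
t 1.43 pos [ 522.5 -170.2  303.5] w 1.0 F [0.1 0.  0.1]
shift cm [  0.36 -11.81  19.3 ] rot [-0.004  0.    -0.   ]
```

carry_out(
  steps=[
    [[0, -1.6, 2.6, 0, 0, 0, 100], [0, -3.2, 5.2, 0, 0, 0, 100], [0, -4.8, 7.8, 0, 0, 0, 100], [0, -6.4, 10.4, 0, 0, 0, 100], [0, -8, 13, 0, 0, 0, 100], [0, -9.6, 15.6, 0, 0, 0, 100], [0, -11.2, 18, 0, 0, 0, 100], [0, -11.8, 19.3, 0, 0, 0, 100]],
  ],
)

```text
clock: 2.1
eef_pos: [644.9, 19.3, 302.9]
tcp_rot: [-0.494, 0.506, 0.494, 0.506]
force: [-0.1, -0.9, -0.1]
gripper_width: 0.999
```

```bash
python3 -c "
from h import *
togo([645,20,300]); p,im,d=cap('wrist','w0.png'); print(p); np.savez('w0.npz',im=im,d=d,P=cloud(p,d))"
```

```text
t 2.1 pos [644.9  19.3 302.9] w 0.999 F [-0.1 -0.9 -0.1]
shift cm [ 0.29 -0.01  0.07] rot [-0.004 -0.    -0.001]
{'K': array([[372.50555196,   0.        , 277.18292367],
       [  0.        , 372.50555196, 212.75422688],
       [  0.        ,   0.        ,   1.        ]]), 'xyz': array([642.84650331, -48.63682433, 372.63857117]), 'attitude': array([-0.00114747, -0.13622728,  0.99060377,  0.01204058])}
```

View pics/w0.png

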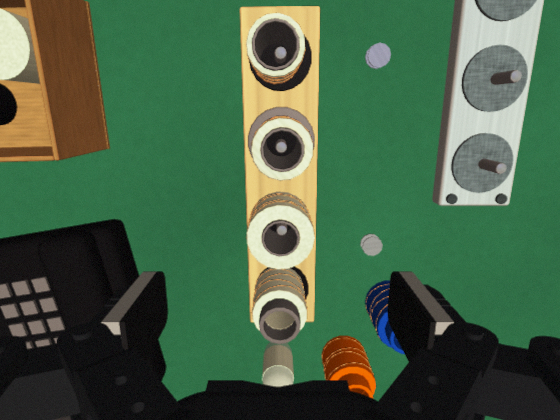

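Wrist view shows the spools from the top down: a (275,45), c (281,148), b (281,238) and d (280,322). Orange and blue stand beside the rack. The order d, b, c, a from the left is confirmed. I'll measure the top-ring centres here too.

```bash
python3 - <<'E'
from h import *
from scipy.optimize import least_squares
def fit(P,c,h,w,rmax):
    q=P[(abs(P[...,2]-h)<4)&(np.hypot(P[...,0]-c[0],P[...,1]-c[1])<rmax)][:,:2]
    lo,hi=np.percentile(q,[1,99],axis=0); (x,y),r=cv2.minEnclosingCircle(q.astype(np.float32)); return len(q),((lo+hi)/2).round(1),(hi-lo).round(1),round(x,1),round(y,1),round(r,1)
for f in('w0','top0'):
    P=np.load(f+'.npz')['P']
    b=P[P[...,2]<6]; print(f,'bench',np.median(b[:,2]))
    for n,c,h,rm in(('d',(647,130),93,27),('b',(644,57),79,34),('c',(642,-19),101,32),('a',(645,-89),106,27)):
        print(n,*fit(P,c,h-1.5,0,rm))
P=np.load('w0.npz')['P']
v,u=np.mgrid[:420,:560]
im=np.load('w0.npz')['im'];hsv=cv2.cvtColor(im,cv2.COLOR_RGB2HSV)
m=(u>235)&(u<325)&(hsv[...,0]<30)&(abs(P[...,2]-15)<3.5)&(hsv[...,1]>60)&(v<325)
r=cv2.minAreaRect(P[m][:,:2].astype(np.float32));print(r)
E
```

```text
w0 bench -0.32424006824538765
d 657 [644.7 128.9] [33.9 34.5] 644.8 129.3 18.4
b 2708 [642.6  55.6] [53.8 54.2] 642.3 55.9 29.0
c 1937 [639.8 -19.9] [42.7 42.7] 639.8 -19.7 22.9
a 1548 [642.7 -89.5] [37.5 37.7] 642.8 -89.6 19.9
top0 bench -0.669498533749902
d 158 [646.8 129.5] [34.2 34.2] 646.8 130.0 17.9
b 692 [644.6  56.3] [54.2 55.3] 644.6 56.7 28.9
c 377 [641.9 -19.7] [42.2 42.9] 642.1 -19.4 22.9
a 228 [644.9 -89.4] [37.6 37.8] 645.0 -89.1 19.7
((640.497314453125, 20.610092163085938), (309.9684143066406, 69.99239349365234), 89.19593811035156)
```

carry_out(
  steps=[
    [[0, 0, -2, 0, 0, 0, 100], [0, 0, -5, 0, 0, 0, 100], [0, -0.1, -8, 0, 0, 0, 100], [1, -0.1, -10.2, 0, 0, 0, 100], [3.5, -0.1, -10.9, 0, 0, 0, 100], [6.5, -0.1, -10.9, 0, 0, 0, 100], [9, -0.1, -10.9, 0, 0, 0, 100], [10, -0.1, -10.9, 0, 0, 0, 100]],
  ],
)

```text
clock: 2.82
eef_pos: [639.4, -92.9, 199.8]
tcp_rot: [-0.492, 0.508, 0.495, 0.505]
force: [-0.4, -0.1, -0.4]
gripper_width: 1.002
```

carry_out(
  steps=[
    [[2, 0, 0, 0, 0, 0, 100], [4, 0, 0, 0, 0, 0, 100], [6, 0, 0, 0, 0, 0, 100], [7.5, 0, 0, 0, 0, 0, 100], [8.3, 0, 0, 0, 0, 0, 100], [8.3, 0, 0, 0, 0, 0, 100], [8.3, 0, 0, 0, 0, 0, 60], [8.3, 0, 0, 0, 0, 0, 20]],
  ],
  squeeze=30,
)

```text
clock: 3.48
eef_pos: [642.5, -92.1, 122.3]
tcp_rot: [-0.494, 0.506, 0.493, 0.507]
force: [0.5, 0.6, -0.6]
gripper_width: 0.75
```

carry_out(
  steps=[
    [[0, 0, 0, 0, 0, 0, 20], [0, 0, 0, 0, 0, 0, 20], [0, 0, 0, 0, 0, 0, 20], [0, 0, 0, 0, 0, 0, 20], [0, 0, 0, 0, 0, 0, 20], [0, 0, 0, 0, 0, 0, 20], [0, 0, 0, 0, 0, 0, 20], [0, 0, 0, 0, 0, 0, 20]],
  ],
)

```text
clock: 4.15
eef_pos: [642.3, -92.1, 122.1]
tcp_rot: [-0.494, 0.506, 0.493, 0.507]
force: [-1.2, 0.6, 6.4]
gripper_width: 0.454
```

```bash
python3 -c "
from h import *
togo([452,6,230])
p,im,d=cap('side','s1.png')"
```

```text
t 4.15 pos [642.3 -92.1 122.1] w 0.454 F [-1.2  0.6  6.4]
shift cm [-10.82  19.25   9.34] rot [-0.005 -0.     0.002]
```

View pics/s1.png

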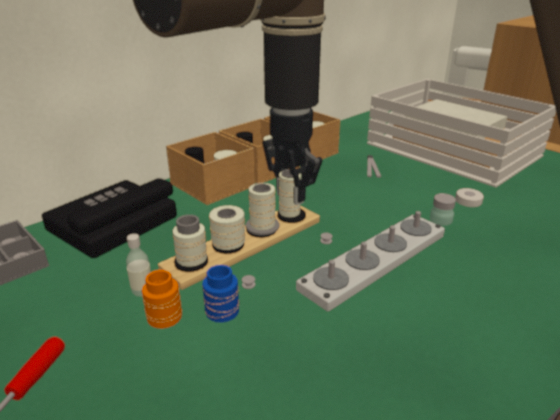

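carry_out(
  steps=[
    [[-0.5, 0, 0, 0, 0, 0, 20], [-2, 0, 0, 0, 0, 0, 20], [-4, 0, 0, 0, 0, 0, 20], [-6, 0, 0, 0, 0, 0, 20], [-8, 0.5, 0.2, 0, 0, 0, 20], [-10, 1.5, 0.6, 0, 0, 0, 20], [-11, 3, 1.4, 0, 0, 0, 20], [-11, 4.8, 2.2, 0, 0, 0, 20]],
  ],
)

```text
clock: 4.87
eef_pos: [595.3, -68.9, 233.8]
tcp_rot: [-0.495, 0.505, 0.493, 0.507]
force: [1.3, -0.4, -0.9]
gripper_width: 0.449
```

carry_out(
  steps=[
    [[0, 2, 1, 0, 0, 0, 20], [0, 4, 2, 0, 0, 0, 20], [0, 6.5, 3.1, 0, 0, 0, 20], [0, 9, 4.3, 0, 0, 0, 20], [0, 11.5, 5.4, 0, 0, 0, 20], [0, 13.3, 6.3, 0, 0, 0, 20], [0, 14.4, 6.8, 0, 0, 0, 20], [0, 14.5, 6.9, 0, 0, 0, 20]],
  ],
)

```text
clock: 5.53
eef_pos: [449.4, 4.1, 231.4]
tcp_rot: [-0.494, 0.506, 0.494, 0.506]
force: [0.4, -0.5, -1.1]
gripper_width: 0.452
```

```bash
python3 -c "
from h import *
togo([451,3.3,126])
p,im,d=cap('wrist','w1.png');np.savez('w1.npz',im=im,d=d,P=cloud(p,d))"
```

```text
t 5.53 pos [449.4   4.1 231.4] w 0.452 F [ 0.4 -0.5 -1.1]
shift cm [10.54 -0.16 -0.09] rot [-0.005  0.001  0.   ]
```

View pics/w1.png

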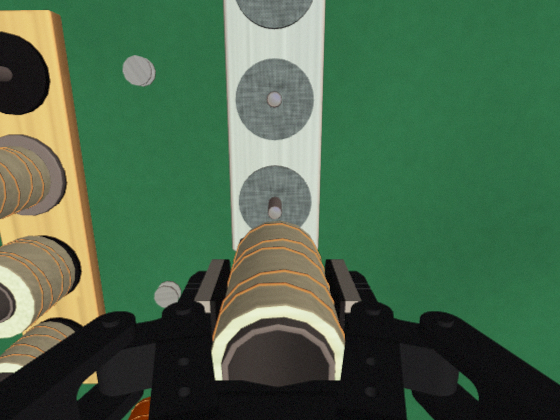

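Wrist view: spool a is held upright in front. Pads are at (275,203) and (275,99), with a third at the top edge. I'll check pad positions and the spool axis by depth.

```bash
python3 - <<'E'
from h import *
P=np.load('w1.npz')['P']
for c in((275,99),(275,203),(272,204),(275,212),(270,185)): print(c,P[c[1],c[0]].round(1))
s=robot.state()['eef_pos']
# pad 2: pixels within circle, z~24
q=P[55:143,230:320].reshape(-1,3); k=q[(abs(q[:,2]-22)<6)]; pin=q[(q[:,2]>44)&(q[:,2]<60)]; print('pin2',len(pin),np.median(pin,0).round(1))
q=P[180:225,255:295].reshape(-1,3); pin=q[(q[:,2]>50)&(q[:,2]<58)]; print('pin1',len(pin),np.median(pin,0).round(1) if len(pin) else 0)
for r in(130,150): 
    row=P[r]; m=(row[:,2]>12)&(row[:,2]<28)&(row[:,0]<520)&(row[:,0]>380); print('plate x',row[m][:,0].min(),row[m][:,0].max(),np.median(row[m][:,1]))
q=P.reshape(-1,3); m=(np.hypot(q[:,0]-s[0],q[:,1]-s[1])<30)&(q[:,2]>150)&(q[:,2]<s[2]+5)
q=q[m]; print('top',np.percentile(q[:,2],[50,95,99]))
t=q[q[:,2]>213]; print(cv2.minEnclosingCircle(t[:,:2].astype(np.float32)),len(t), np.percentile(t,[1,99],axis=0))
w=q[(q[:,2]>170)&(q[:,2]<205)]; print('body', np.percentile(w,[1,99],axis=0)); print(s)
E
```

```text
(275, 99) [448.6 -69.5  53.3]
(275, 203) [450.4   0.7  45.4]
(272, 204) [452.5   0.8  47.7]
(275, 212) [450.5   4.9  54.1]
(270, 185) [454.1  -7.9  23.8]
pin2 188 [449.1 -69.5  53.4]
pin1 154 [450.6   4.7  53.4]
plate x 415.2313019329138 484.32736248124684 -48.54922207181917
plate x 415.9832333194703 484.48264964574633 -33.68102612470466
top [203.87274482 234.20227903 236.13237257]
((450.3313293457031, -6.98738956451416), 27.74347686767578) 6937 [[424.31658221 -13.72313455 213.13409928]
 [476.3879249    6.72056701 236.41768802]]
body [[423.51515985 -13.59406089 170.61581449]
 [477.96770537  20.66086806 204.71540308]]
[450.58653976   4.11164616 231.52828932]
```

carry_out(
  steps=[
    [[2, 0, -0.1, 0, 0, 0, 20], [4, 0, -0.1, 0, 0, 0, 20], [6, 0, -0.1, 0, 0, 0, 20], [8, 0, -0.1, 0, 0, 0, 20], [9.5, 0, -0.1, 0, 0, 0, 20], [10.3, 0, -0.1, 0, 0, 0, 20], [10.5, 0, -0.1, 0, 0, 0, 20], [10.5, 0, -0.1, 0, 0, 0, 20]],
  ],
)

```text
clock: 6.25
eef_pos: [451.7, 2.4, 125.7]
tcp_rot: [-0.494, 0.507, 0.494, 0.506]
force: [0.2, 0.3, -0.1]
gripper_width: 0.456
```

carry_out(
  steps=[
    [[0, 0, 0, 0, 0, 0, 60], [0, 0, 0, 0, 0, 0, 80], [0, 0, 0, 0, 0, 0, 100], [0, 0, 0, 0, 0, 0, 100], [0, 0, 0, 0, 0, 0, 100], [-0.5, 0, 0, 0, 0, 0, 100], [-2, 0, 0, 0, 0, 0, 100], [-4, 0, 0, 0, 0, 0, 100]],
  ],
)

```text
clock: 6.92
eef_pos: [450.2, 2.4, 165.6]
tcp_rot: [-0.493, 0.507, 0.494, 0.505]
force: [0.4, 0.6, 0.2]
gripper_width: 0.996
```

```bash
python3 -c "
from h import *
togo([641.5,-19.6,235])"
```

```text
t 6.92 pos [450.2   2.4 165.6] w 0.996 F [0.4 0.6 0.2]
shift cm [ -6.99 -19.16  -1.72] rot [-0.006 -0.001 -0.003]
```

carry_out(
  steps=[
    [[-2.5, 0, 0, -0.005, 0, 0, 100], [-5, 0, 0, -0.005, 0, 0, 100], [-7, -1, -0.1, -0.005, 0, 0, 100], [-7, -3.5, -0.3, -0.005, 0, 0, 100], [-7, -6.5, -0.6, -0.005, 0, 0, 100], [-7, -9.5, -0.8, -0.005, 0, 0, 100], [-7, -12.5, -1.1, -0.005, 0, 0, 100], [-7, -15, -1.4, -0.005, 0, 0, 100]],
  ],
)

```text
clock: 7.58
eef_pos: [602.5, -15.3, 236.4]
tcp_rot: [-0.495, 0.505, 0.495, 0.505]
force: [0.1, 0.4, 0.4]
gripper_width: 0.994
```

carry_out(
  steps=[
    [[0, -1.8, -0.2, 0, 0, 0, 100], [0, -3.4, -0.3, 0, 0, 0, 100], [0, -4.2, -0.3, 0, 0, 0, 100], [1, -4.2, -0.3, 0, 0, 0, 100], [2.5, -4.2, -0.3, 0, 0, 0, 100], [4.5, -4.2, -0.3, 0, 0, 0, 100], [5, -4.2, -0.3, 0, 0, 0, 100], [5, -4.2, -0.3, 0, 0, 0, 100]],
  ],
)

```text
clock: 8.25
eef_pos: [640.7, -18.9, 184.0]
tcp_rot: [-0.494, 0.506, 0.496, 0.504]
force: [-0.6, -1.2, 0.4]
gripper_width: 1.004
```

```bash
python3 -c "
from h import *
togo([641,-19.6,120])"
```

```text
t 8.25 pos [640.7 -18.9 184. ] w 1.004 F [-0.6 -1.2  0.4]
shift cm [ 6.4  -0.05 -0.06] rot [-0.001 -0.001 -0.004]
```

carry_out(
  steps=[
    [[2, 0, 0, 0, 0, 0, 100], [4, 0, 0, 0, 0, 0, 100], [5.7, 0, 0, 0, 0, 0, 100], [6.4, 0, 0, 0, 0, 0, 100], [6.4, 0, 0, 0, 0, 0, 100], [6.4, 0, 0, 0, 0, 0, 70], [6.4, 0, 0, 0, 0, 0, 40], [6.4, 0, 0, 0, 0, 0, 25]],
  ],
)

```text
clock: 8.92
eef_pos: [643.3, -18.7, 123.5]
tcp_rot: [-0.495, 0.504, 0.495, 0.506]
force: [-2.1, 0.4, 2.7]
gripper_width: 0.602
```

carry_out(
  steps=[
    [[0, 0, 0, 0, 0, 0, 25], [0, 0, 0, 0, 0, 0, 25], [0, 0, 0, 0, 0, 0, 25], [0, 0, 0, 0, 0, 0, 25], [0, 0, 0, 0, 0, 0, 25], [0, 0, 0, 0, 0, 0, 25], [0, 0, 0, 0, 0, 0, 25], [0, 0, 0, 0, 0, 0, 25]],
  ],
)

```text
clock: 9.58
eef_pos: [643.2, -18.8, 123.5]
tcp_rot: [-0.495, 0.504, 0.495, 0.505]
force: [-2.0, 0.0, 5.8]
gripper_width: 0.534
```

```bash
python3 -c "
from h import *
togo([449.5,-69.3,230])"
```

```text
t 9.58 pos [643.2 -18.8 123.5] w 0.534 F [-2.   0.   5.8]
shift cm [-10.69  19.25  -5.43] rot [-0.     0.     0.002]
```

carry_out(
  steps=[
    [[-0.5, 0, 0, 0, 0, 0, 25], [-2, 0, 0, 0, 0, 0, 25], [-4, 0, 0, 0, 0, 0, 25], [-6, 0, 0, 0, 0, 0, 25], [-8, 0.5, -0.1, 0, 0, 0, 25], [-10, 1.5, -0.4, 0, 0, 0, 25], [-11, 3, -0.8, 0, 0, 0, 25], [-11, 4.8, -1.3, 0, 0, 0, 25]],
  ],
)

```text
clock: 10.25
eef_pos: [595.5, -30.8, 235.1]
tcp_rot: [-0.496, 0.503, 0.494, 0.506]
force: [0.3, -0.2, -1.0]
gripper_width: 0.537
```

carry_out(
  steps=[
    [[0, 2, -0.6, 0, 0, 0, 25], [0, 4, -1.1, 0, 0, 0, 25], [0, 6.5, -1.8, 0, 0, 0, 25], [0, 9, -2.5, 0, 0, 0, 25], [0, 11.5, -3.2, 0, 0, 0, 25], [0, 13.3, -3.7, 0, 0, 0, 25], [0, 14.4, -4, 0, 0, 0, 25], [0, 14.4, -4, 0, 0, 0, 25]],
  ],
)

```text
clock: 10.92
eef_pos: [447.7, -68.5, 232.5]
tcp_rot: [-0.495, 0.505, 0.495, 0.505]
force: [-1.0, 1.3, -1.5]
gripper_width: 0.53
```

```bash
python3 -c "
from h import *
togo([449.5,-68.5,127])"
```

```text
t 10.92 pos [447.7 -68.5 232.5] w 0.53 F [-1.   1.3 -1.5]
shift cm [10.55 -0.17  0.  ] rot [-0.001  0.001  0.001]
```

carry_out(
  steps=[
    [[2, -0.1, 0, 0, 0, 0, 25], [4, -0.1, 0, 0, 0, 0, 25], [6, -0.1, 0, 0, 0, 0, 25], [8, -0.1, 0, 0, 0, 0, 25], [9.5, -0.1, 0, 0, 0, 0, 25], [10.3, -0.1, 0, 0, 0, 0, 25], [10.5, -0.1, 0, 0, 0, 0, 25], [10.5, -0.1, 0, 0, 0, 0, 25]],
  ],
)

```text
clock: 11.58
eef_pos: [451.2, -67.9, 126.9]
tcp_rot: [-0.495, 0.505, 0.495, 0.505]
force: [-0.5, 0.1, -0.8]
gripper_width: 0.536
```

carry_out(
  steps=[
    [[0, 0, 0, 0, 0, 0, 65], [0, 0, 0, 0, 0, 0, 80], [0, 0, 0, 0, 0, 0, 100], [0, 0, 0, 0, 0, 0, 100], [0, 0, 0, 0, 0, 0, 100], [-0.5, 0, 0, 0, 0, 0, 100], [-2, 0, 0, 0, 0, 0, 100], [-4, 0, 0, 0, 0, 0, 100]],
  ],
)

```text
clock: 12.25
eef_pos: [449.7, -68.3, 166.6]
tcp_rot: [-0.494, 0.506, 0.495, 0.504]
force: [1.1, 0.7, -0.2]
gripper_width: 1.002
```

```bash
python3 -c "
from h import *
togo([643.5,56.2,235])
p,im,d=cap('side','s2.png')"
```

```text
t 12.25 pos [449.7 -68.3 166.6] w 1.002 F [ 1.1  0.7 -0.2]
shift cm [ -6.91 -19.1   12.83] rot [-0.001 -0.001 -0.003]
```

View pics/s2.png

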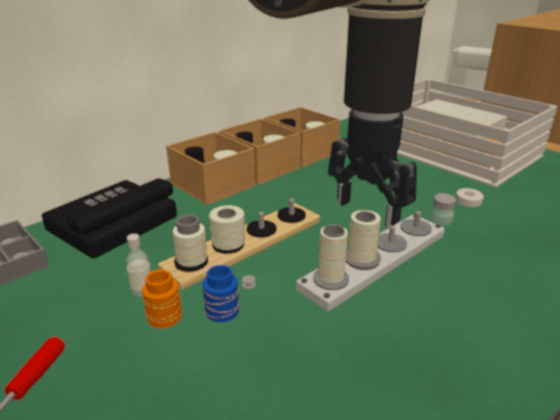

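Side view: a (333,255) and c (364,240) stand on the stand's two left pins. d and b are still on the rack. b is next.

carry_out(
  steps=[
    [[-2.5, 0, 0, 0, 0, 0, 100], [-5, 0, 0, 0, 0, 0, 100], [-7, -1, 0.7, 0, 0, 0, 100], [-7, -3.5, 2.4, 0, 0, 0, 100], [-7, -6.3, 4.3, 0, 0, 0, 100], [-7, -9.1, 6.2, 0, 0, 0, 100], [-7, -12, 8.1, 0, 0, 0, 100], [-7, -14.5, 9.8, 0, 0, 0, 100]],
  ],
)

```text
clock: 12.97
eef_pos: [599.1, 28.1, 237.4]
tcp_rot: [-0.495, 0.505, 0.495, 0.505]
force: [0.4, 0.6, 0.7]
gripper_width: 1.002
```

carry_out(
  steps=[
    [[0, -1.8, 1.2, 0, 0, 0, 100], [0, -3.6, 2.4, 0, 0, 0, 100], [0, -4.5, 3, 0, 0, 0, 100], [1, -4.6, 3, 0, 0, 0, 100], [3, -4.6, 3, 0, 0, 0, 100], [5, -4.6, 3, 0, 0, 0, 100], [6, -4.6, 3, 0, 0, 0, 100], [6, -4.6, 3, 0, 0, 0, 100]],
  ],
)

```text
clock: 13.63
eef_pos: [642.0, 55.2, 174.1]
tcp_rot: [-0.494, 0.507, 0.496, 0.504]
force: [-0.2, -0.5, 0.1]
gripper_width: 1.0
```

```bash
python3 -c "
from h import *
togo([643.5,56.2,110])"
```

```text
t 13.63 pos [642.   55.2 174.1] w 1.0 F [-0.2 -0.5  0.1]
shift cm [ 6.41 -0.18  0.11] rot [-0.002 -0.001 -0.005]
```

carry_out(
  steps=[
    [[2, 0, 0.1, 0, 0, 0, 100], [4, 0, 0.1, 0, 0, 0, 100], [5.7, 0, 0.1, 0, 0, 0, 100], [6.4, 0, 0.1, 0, 0, 0, 100], [6.4, 0, 0.1, 0, 0, 0, 100], [6.4, 0, 0.1, 0, 0, 0, 80], [6.4, 0, 0.1, 0, 0, 0, 60], [6.4, 0, 0.1, 0, 0, 0, 40]],
  ],
)

```text
clock: 14.3
eef_pos: [644.8, 57.2, 114.9]
tcp_rot: [-0.496, 0.504, 0.495, 0.506]
force: [-0.6, 0.4, 2.3]
gripper_width: 0.687
```

carry_out(
  steps=[
    [[0, 0, 0, 0, 0, 0, 40], [0, 0, 0, 0, 0, 0, 40], [0, 0, 0, 0, 0, 0, 40], [0, 0, 0, 0, 0, 0, 40], [0, 0, 0, 0, 0, 0, 40], [0, 0, 0, 0, 0, 0, 40], [0, 0, 0, 0, 0, 0, 40], [0, 0, 0, 0, 0, 0, 40]],
  ],
)

```text
clock: 14.97
eef_pos: [644.8, 57.2, 114.8]
tcp_rot: [-0.496, 0.504, 0.495, 0.506]
force: [-1.8, 0.2, 6.4]
gripper_width: 0.682
```

```bash
python3 -c "
from h import *
togo([448,-144.2,230])"
```

```text
t 14.97 pos [644.8  57.2 114.8] w 0.682 F [-1.8  0.2  6.4]
shift cm [-11.58  19.26 -20.52] rot [-0.     0.001  0.002]
```

carry_out(
  steps=[
    [[-0.5, 0, 0, 0, 0, 0, 40], [-2, 0, 0, 0, 0, 0, 40], [-4, 0, 0, 0, 0, 0, 40], [-6.5, 0, 0, 0, 0, 0, 40], [-9, 0.4, -0.4, 0, 0, 0, 40], [-11, 1.4, -1.5, 0, 0, 0, 40], [-12, 2.8, -3, 0, 0, 0, 40], [-12, 4.6, -4.9, 0, 0, 0, 40]],
  ],
)

```text
clock: 15.63
eef_pos: [598.4, 9.4, 236.3]
tcp_rot: [-0.496, 0.503, 0.494, 0.506]
force: [0.8, -0.3, -1.1]
gripper_width: 0.681
```

carry_out(
  steps=[
    [[0, 2, -2.1, 0, 0, 0, 40], [0, 4, -4.2, 0, 0, 0, 40], [0, 6.5, -6.9, 0, 0, 0, 40], [0, 9, -9.5, 0, 0, 0, 40], [0, 11.5, -12.1, 0, 0, 0, 40], [0, 13.5, -14.2, 0, 0, 0, 40], [0, 14.5, -15.3, 0, 0, 0, 40], [0, 14.6, -15.5, 0, 0, 0, 40]],
  ],
)

```text
clock: 16.3
eef_pos: [445.9, -144.5, 233.5]
tcp_rot: [-0.494, 0.505, 0.494, 0.506]
force: [0.3, -0.0, -1.9]
gripper_width: 0.679
```

```bash
python3 -c "
from h import *
p,im,d=cap('wrist','w3.png');np.savez('w3.npz',im=im,d=d,P=cloud(p,d))
togo([448,-143.2,118.5])"
```

```text
t 16.35 pos [ 447.2 -144.   233.6] w 0.684 F [ 0.3 -0.8 -0.4]
shift cm [11.51 -0.06  0.08] rot [-0.003  0.     0.001]
```

View pics/w3.png

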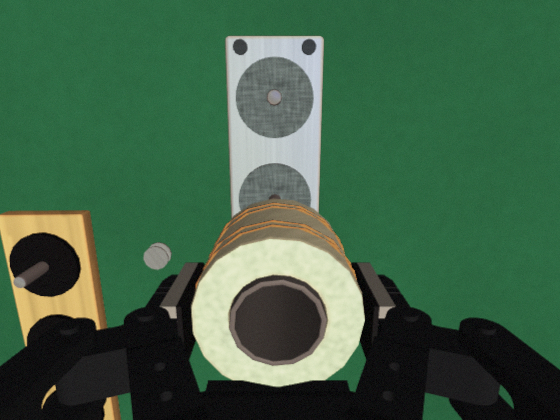

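b is held upright in line with pads 3 (274,195) and 4 (274,97). Placing it.

carry_out(
  steps=[
    [[2, 0, 0.1, 0, 0, 0, 40], [4, 0, 0.1, 0, 0, 0, 40], [6, 0, 0.1, 0, 0, 0, 40], [8, 0, 0.1, 0, 0, 0, 40], [10, 0, 0.1, 0, 0, 0, 40], [11.1, 0, 0.1, 0, 0, 0, 40], [11.4, 0, 0.1, 0, 0, 0, 40], [11.4, 0, 0.1, 0, 0, 0, 40]],
  ],
)

```text
clock: 17.02
eef_pos: [448.8, -141.5, 118.5]
tcp_rot: [-0.495, 0.505, 0.495, 0.504]
force: [0.3, 0.0, -1.0]
gripper_width: 0.681
```

carry_out(
  steps=[
    [[0, 0, 0, 0, 0, 0, 80], [0, 0, 0, 0, 0, 0, 90], [0, 0, 0, 0, 0, 0, 100], [0, 0, 0, 0, 0, 0, 100], [0, 0, 0, 0, 0, 0, 100], [-0.5, 0, 0, 0, 0, 0, 100], [-2, 0, 0, 0, 0, 0, 100], [-4, 0, 0, 0, 0, 0, 100]],
  ],
)

```text
clock: 17.68
eef_pos: [447.2, -142.1, 158.6]
tcp_rot: [-0.494, 0.506, 0.496, 0.504]
force: [-0.2, -0.3, 0.1]
gripper_width: 0.997
```

```bash
python3 -c "
from h import *
togo([644.5,129.5,235])
P=np.load('w3.npz')['P']; q=P[85:110,262:288].reshape(-1,3); print(np.median(q[(q[:,2]>48)&(q[:,2]<58)],0))"
```

```text
t 17.68 pos [ 447.2 -142.1  158.6] w 0.997 F [-0.2 -0.3  0.1]
shift cm [ -7.7  -19.15  27.55] rot [-0.001 -0.    -0.003]
[ 445.87375771 -219.44793102   53.29747054]
```

carry_out(
  steps=[
    [[-2.5, 0, 0, 0, 0, 0, 100], [-5, 0, 0, 0, 0, 0, 100], [-7.5, -0.8, 1.1, 0, 0, 0, 100], [-7.7, -2.6, 3.7, 0, 0, 0, 100], [-7.7, -4.6, 6.6, 0, 0, 0, 100], [-7.7, -6.6, 9.5, 0, 0, 0, 100], [-7.7, -8.6, 12.4, 0, 0, 0, 100], [-7.7, -10.6, 15.3, 0, 0, 0, 100]],
  ],
)

```text
clock: 18.35
eef_pos: [557.8, 10.2, 236.7]
tcp_rot: [-0.495, 0.505, 0.495, 0.505]
force: [1.3, 0.5, -1.3]
gripper_width: 0.999
```

carry_out(
  steps=[
    [[0, -2, 2.9, 0, 0, 0, 100], [0, -4, 5.8, 0, 0, 0, 100], [0, -6, 8.7, 0, 0, 0, 100], [0, -7.6, 11, 0, 0, 0, 100], [0, -8.4, 12.1, 0, 0, 0, 100], [2, -8.5, 12.2, 0, 0, 0, 100], [4, -8.5, 12.2, 0, 0, 0, 100], [5, -8.5, 12.2, 0, 0, 0, 100]],
  ],
)

```text
clock: 19.02
eef_pos: [643.5, 128.8, 183.7]
tcp_rot: [-0.494, 0.506, 0.495, 0.504]
force: [-0.7, -0.3, -1.0]
gripper_width: 1.0
```

```bash
python3 -c "
from h import *
p,im,d=cap('side','s3.png')
togo([645,129.5,105])"
```

```text
t 19.07 pos [642.8 128.3 182.3] w 0.999 F [-1.2 -0.1 -1.7]
shift cm [ 7.73 -0.25  0.13] rot [-0.002 -0.002 -0.005]
```

View pics/s3.png

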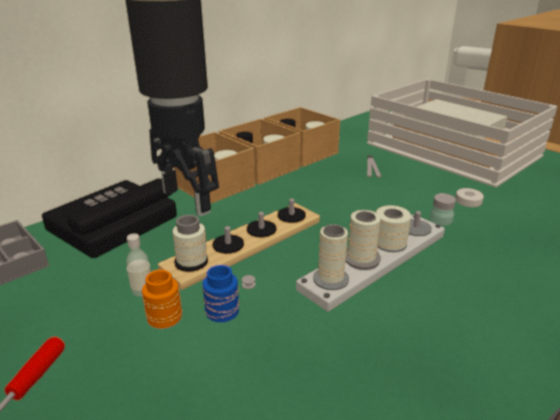

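Three spools stand on the stand (333,255), (364,240) and (393,228). The gripper is over d (189,243).

carry_out(
  steps=[
    [[2, -0.1, 0, 0, 0, 0, 100], [4, -0.1, 0, 0, 0, 0, 100], [6, -0.1, 0, 0, 0, 0, 100], [7.3, -0.1, 0, 0, 0, 0, 100], [7.7, -0.1, 0, 0, 0, 0, 100], [7.7, -0.1, 0, 0, 0, 0, 100], [7.7, -0.1, 0, 0, 0, 0, 60], [7.7, -0.1, 0, 0, 0, 0, 30]],
  ],
)

```text
clock: 19.73
eef_pos: [646.3, 129.2, 110.5]
tcp_rot: [-0.495, 0.504, 0.495, 0.506]
force: [0.5, -0.4, 0.7]
gripper_width: 0.75
```

carry_out(
  steps=[
    [[0, 0, 0, 0, 0, 0, 30], [0, 0, 0, 0, 0, 0, 30], [0, 0, 0, 0, 0, 0, 30], [0, 0, 0, 0, 0, 0, 30], [0, 0, 0, 0, 0, 0, 30], [0, 0, 0, 0, 0, 0, 30], [0, 0, 0, 0, 0, 0, 30], [0, 0, 0, 0, 0, 0, 30]],
  ],
)

```text
clock: 20.4
eef_pos: [646.2, 129.2, 110.6]
tcp_rot: [-0.495, 0.504, 0.495, 0.506]
force: [-1.0, 0.1, 6.6]
gripper_width: 0.585
```

```bash
python3 -c "
from h import *
togo([446.5,-219.2,230])"
```

```text
t 20.4 pos [646.2 129.2 110.6] w 0.585 F [-1.   0.1  6.6]
shift cm [-12.01  19.26 -35.22] rot [-0.     0.001  0.002]
```

carry_out(
  steps=[
    [[-0.5, 0, 0, 0, 0, 0, 30], [-2, 0, 0, 0, 0, 0, 30], [-4, 0, 0, 0, 0, 0, 30], [-6.5, 0, 0, 0, 0, 0, 30], [-9, 0.3, -0.5, 0, 0, 0, 30], [-11, 1, -1.8, 0, 0, 0, 30], [-12, 2, -3.6, 0, 0, 0, 30], [-12, 3.2, -5.8, 0, 0, 0, 30]],
  ],
)

```text
clock: 21.07
eef_pos: [613.5, 72.2, 232.3]
tcp_rot: [-0.496, 0.503, 0.495, 0.506]
force: [0.3, -0.8, -0.4]
gripper_width: 0.594
```

carry_out(
  steps=[
    [[0, 1.3, -2.4, 0, 0, 0, 30], [0, 2.6, -4.8, 0, 0, 0, 30], [0, 3.9, -7.2, 0, 0, 0, 30], [0, 5.3, -9.6, 0, 0, 0, 30], [0, 6.6, -12, 0, 0, 0, 30], [0, 7.9, -14.4, 0, 0, 0, 30], [0, 9.2, -16.8, 0, 0, 0, 30], [0, 10.5, -19.2, 0, 0, 0, 30]],
  ],
)

```text
clock: 21.73
eef_pos: [502.6, -119.1, 229.4]
tcp_rot: [-0.495, 0.505, 0.495, 0.505]
force: [0.3, 0.5, -0.8]
gripper_width: 0.585
```

carry_out(
  steps=[
    [[0, 1.3, -2.4, 0, 0, 0, 30], [0, 2.6, -4.8, 0, 0, 0, 30], [0, 3.9, -7.2, 0, 0, 0, 30], [0, 4.8, -8.8, 0, 0, 0, 30], [0, 5.4, -9.8, 0, 0, 0, 30], [0, 5.5, -10.1, 0, 0, 0, 30], [0, 5.5, -10.1, 0, 0, 0, 30], [0, 5.5, -10.1, 0, 0, 0, 30]],
  ],
)

```text
clock: 22.4
eef_pos: [447.0, -217.8, 229.1]
tcp_rot: [-0.495, 0.505, 0.495, 0.505]
force: [-0.3, 0.4, -0.5]
gripper_width: 0.591
```

```bash
python3 -c "
from h import *
togo([446.5,-219.2,114.3])"
```

```text
t 22.4 pos [ 447.  -217.8  229.1] w 0.591 F [-0.3  0.4 -0.5]
shift cm [11.48  0.05 -0.15] rot [-0.001  0.     0.001]
```

carry_out(
  steps=[
    [[2, 0, -0.2, 0, 0, 0, 30], [4, 0, -0.2, 0, 0, 0, 30], [6, 0, -0.2, 0, 0, 0, 30], [8, 0, -0.2, 0, 0, 0, 30], [10, 0, -0.2, 0, 0, 0, 30], [11.1, 0, -0.2, 0, 0, 0, 30], [11.4, 0, -0.2, 0, 0, 0, 30], [11.4, 0, -0.2, 0, 0, 0, 30]],
  ],
)

```text
clock: 23.07
eef_pos: [446.8, -219.2, 114.5]
tcp_rot: [-0.495, 0.505, 0.496, 0.504]
force: [0.6, -0.6, -0.5]
gripper_width: 0.585
```

carry_out(
  steps=[
    [[0, 0, 0, 0, 0, 0, 75], [0, 0, 0, 0, 0, 0, 90], [0, 0, 0, 0, 0, 0, 100], [0, 0, 0, 0, 0, 0, 100], [0, 0, 0, 0, 0, 0, 100], [-0.5, 0, 0, 0, 0, 0, 100], [-2, 0, 0, 0, 0, 0, 100], [-4, 0, 0, 0, 0, 0, 100]],
  ],
)

```text
clock: 23.73
eef_pos: [445.6, -220.0, 154.5]
tcp_rot: [-0.494, 0.506, 0.496, 0.504]
force: [0.9, 0.7, -1.3]
gripper_width: 1.001
```

carry_out(
  steps=[
    [[-2.5, 0, 0, 0, 0, 0, 100], [-5, 0, 0, 0, 0, 0, 100], [-7.5, 0, 0, 0, 0, 0, 100], [-10, -1.5, -2, 0, 0, 0, 100], [-12, -3.5, -5, 0, 0, 0, 100], [-13, -5.5, -8, 0, 0, 0, 100], [-13, -7, -11, 0, 0, 0, 100], [-13, -7, -11, 0, 0, 0, 100]],
  ],
)

```text
clock: 24.4
eef_pos: [516.4, -335.5, 285.4]
tcp_rot: [-0.495, 0.506, 0.494, 0.505]
force: [-0.5, 0.2, -0.3]
gripper_width: 0.996
```

```bash
python3 - <<'E'
from h import *
togo([446.5,-219.2,114.3])
p,im,d=cap('top','t9.png');P=cloud(p,d)
for n,c,h,rm in(('a',(451,5),109,30),('c',(449.5,-70),104,35),('b',(448,-144),82,35),('d',(446.5,-219),96,30)):
    q=P[(abs(P[...,2]-h+2)<5)&(np.hypot(P[...,0]-c[0],P[...,1]-c[1])<rm)]
    if len(q): (x,y),r=cv2.minEnclosingCircle(q[:,:2].astype(np.float32)); A=np.linalg.lstsq(np.c_[q[:,:2],np.ones(len(q))],q[:,2],rcond=None)[0]; print(n,len(q),round(x,1),round(y,1),round(r,1),'z',np.median(q[:,2]).round(1),'exp',h,'tilt',A[:2].round(3),'off',round(x-c[0],1),round(y-c[1],1))
E
```

```text
t 24.4 pos [ 516.4 -335.5  285.4] w 0.996 F [-0.5  0.2 -0.3]
shift cm [17.08  7.27 11.5 ] rot [-0.003 -0.002  0.001]
a 254 453.7 5.0 19.8 z 105.6 exp 109 tilt [ 0.01  -0.007] off 2.7 -0.0
c 409 453.3 -68.5 22.8 z 101.3 exp 104 tilt [-0.   -0.01] off 3.8 1.5
b 739 451.0 -141.9 29.1 z 79.2 exp 82 tilt [-0.001 -0.006] off 3.0 2.1
d 182 448.9 -218.1 17.7 z 94.6 exp 96 tilt [-0.012 -0.005] off 2.4 0.9
```

View pics/t9.png

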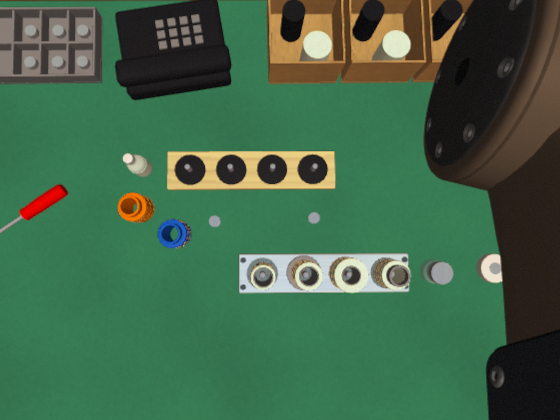

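All four stand flat on the stand as a, c, b, d from the left, with offsets of at most 4 mm. The gripper is clear, so I'm handing in.

```bash
python3 -c "
from station import robot
print(robot.job_done())"
```

```text
the job is handed in; nothing more can be done
None
```

I moved all four spools to the thread stand in mirrored order and handed the job in. The storage rack read d, b, c, a from the robot's left, and the stand now reads a, c, b, d. The clock read about 24.4 s at the end, and no verdict was reported.

The last check was a top-camera picture with depth:
- **Position:** every spool is within about 4 mm of its pin along and across the row, where the limit is 12 mm.
- **Upright:** the tilts measured from the spool tops are about 0.012 rad or less.
- **Height:** the tops read 1–3 mm low. They read 1–3 mm low on the rack too, so I take this as camera bias and the spools as standing flat.
- **Disagreement:** the wrist and top cameras differed by about 2 mm in x, which the fit allows for.
- **Clear of the robot:** the gripper was open and well away from everything, with no contact force. The orange and blue look-alikes were not touched.

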